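Close the clip-top crock

ROBOT

A 6-joint arm with a two-finger parallel gripper is mounted at the origin on the work surface. World frame = base frame: x ahead of the robot, y to its left, z up, the work surface at z = 0. Lengths are in m, angles in rad, forces in N, time in s.
With the tool pointing down it reaches from about 0.375 to 0.9 m from the base axis. Payload 3.1 kg.
Tool frame: the origin (TCP) lies at the very end of the fingers, on their centre line; the grasp point (between the pads) lies 19 mm behind it; z points along the fingers, y is the line along which they close (so a half turn about z gives the same grasp; the last joint's range is limited). The gripper opens to 85 mm and grips with 20 to 120 N. Pads are 22 mm wide; open, the fingers measure 114 mm over their backs; the gripper's body (76 mm by 85 mm) begins 54 mm behind the grasp point. The pads swing forward as they close: fully open they stand 13 mm farther back than shut.
Start: joints at [-1.516, 0.527, 1.433, -0, 1.181, -0.178], TCP at [0.145, -0.608, 0.231] pointing down, gripper open.
Joint ranges: [-3.08, 3.08], [-0.75, 2.2], [0.22, 2.44], [-1.43, 4.57], [0, 2.65], [-2.85, 2.85]. Speed limits (rad/s): [2.79, 2.79, 3.14, 3.14, 3.14, 3.14].

INTERFACE

Orientations are given as a unit quaternion [x, y, z, w].
In Python, from station import telemetry, snapshot, ticket gives the robot as it stands.
- The arm moves only by the tool move_arm, never from a script. Its argument "commands" is text: rows parted by semicolons, each of 7 numbers parted by spaces: the shift along the tool's x, y, z in mm, then the turn, a rotation vector about the tool's x, y, z in degrees, then the opening, from -1 (shut) to 1 (fully open). A call has exactly 5 rows; each row is the pose to reach, as a shift and turn from the pose commanded when the call began, along the tool's axes at that moment; what a row does not reach only later rows make up. A row lasts 1/8 s, in which the tool goes at most 62.5 mm and 10.7 degrees, less where a joint would pass 70% of its speed; a pose out of reach is approached as far as the arm can. A call with a gripper value outside its range is refused whole. The fingers move at their own pace and stop on an object; "grip_force" is the grip in N (left out, the last holds). Time passes only in rows, so rows that repeat a pose let the fingers close, or fill a call up. It gives the time, the measured TCP pose, the force, the opening and the grip force at its end, in the units of the state.
- telemetry.sense(): the state, without advancing time (a new reading comes with each control period).
- snapshot(name): name is "side" or "top" or "wrist"; returns a dict with "image" (384x512x3 uint8, red, green, blue), "fx", "fy", "cx", "cy" (pixels), "pose" (4x4, takes a point from camera to world coordinates). Camera axes: x right, y down, z forward; pixel columns grow to the right and rows downward; lengths in m; the calibration is good to about 2 mm. A picture is of the moment at which its call begins. There is no depth.
- ticket.sign_off(): hands the job in; it is judged then, once.
The state is a dict: "t": time; "q": joint angles; "qd": joint speeds; "tau": joint torques, N m; "tcp_pos": TCP position; "tool_rot": TCP orientation; "force": force on the tool from outside, world axes, zero at the start; "ft_torque": the same for the moment, N m; "finger_gap": opening from 0.0 (shut) to 1.0 (fully open); "gripper_force": force on a finger pad.
Only numpy, scipy, OpenCV 4.12 (cv2) and the standard library are available. Lean on these libraries where they do the work, as an engineer would, in place of code of your own. Each camera call takes 0.05 s, during which the arm holds its last target. There are 200 camera calls.

TASK

Take the clean lid from the sloping drying stand and seat it fully in the mouth of the stoneware crock, with the groove on its boss lined up with the crossbar of the crock's open wire bail. Then swing the bail up over the lid until its crossbar snaps over the crest and rests in the groove. Do not put the lid down on the table, do not bang it, and leave the other crockery where it is.

Things in the scene. Friction and masses are not known exactly. Their poses are not given: they have to be found in the camera images.
- crock: cream stoneware crock, fixed on the table: 116 mm across outside, 112 mm high, round mouth 91 mm across, open at the top. Origin: centre of its underside, z up. A steel wire bail (a U, like a bucket handle) is hinged on its +y and -y sides and at the start lies swung down on its -x side
- bail_hinge (a point): middle of the bail's hinge axis: on the crock's axis 56.5 mm above its underside; the hinge axis runs along the crock's y
- lid: loose stoneware lid, 0.32 kg; origin: middle of the plug's underside, z up through it. Round plug 86 mm across (foot chamfered to 78) at z 0 to 12 mm, round flange 100 mm across at z 12 to 20, grip boss 40 mm long (along y) by 31 mm wide (along x), sides upright from z 20 to 38. Starts leaning 32 degrees on the stand. Seated: origin 100 mm above the crock's. The same turned half round
- stand: fixed wooden drying stand, base 150 by 150 mm, with a board sloping 32 degrees, its low edge on the stand's -x side; two 10 mm pegs hold the lid's plug, so that the lid's axis leans towards the stand's -x and the boss lies level along the stand's y. Origin: centre of its underside; the middle of the board's face is 58 mm above it
- bail (a joint): angle of the wire bail, rad: 0 upright with the crossbar over the crock's middle, about 1.57 level on the crock's -x side. Stiff hinge, stays where left. The hinge is sprung: the bail can be pulled up to 8 mm along the crock's z against 3 to 10 N, so the crossbar can ride over the crest of the seated lid's boss (at about 0.06 rad), then is pulled down into the groove
- bail_bar (a point): middle of the bail's crossbar, a steel rod 8 mm thick and 132 mm long, parallel to the hinge axis and 88 mm from it
- bail_tab (a point): grip point on the bail's thumb tab, a flat steel tongue 18 mm wide (along the crossbar) and 8 mm thick that reaches outward from the middle of the crossbar, from 91 to 129 mm from the hinge axis; this point is 116 mm from the axis
- lid_groove (a point): where the crossbar's centre ends up: on the lid's axis 46 mm above its origin. The boss's top is bevelled at 32 degrees on both long sides up to crests 44.5 mm above the origin, at x = +-5.5 mm; between them the groove runs along the lid's y, its floor at 42 mm
- saucer: bystander: cream saucer, 136 mm across, 16 mm high; origin centre of its underside
- cup: bystander: cream stoneware cup with a dark patterned band, 90 mm rim, 70 mm high, standing on the saucer; origin centre of its foot
- cup_down: bystander: an equal cup standing upside down on the table; origin centre of its foot, which is now on top, 70 mm up
- sugar_bowl: bystander: closed cream sugar bowl, 84 mm across, 83 mm high; origin centre of its underside
- teaspoon: bystander: steel teaspoon, 140 mm long, lying flat along its own x
- pepper_mill: bystander: turned wooden pepper mill, 52 mm across, 142 mm high; origin centre of its underside
- milk_bottle: bystander: closed glass milk bottle, 66 mm across, 170 mm high; origin centre of its underside

How it is judged:
On the way, in this order (a step that is already met when the one before it is completed fails the run):
1. the lid sits fully home and level in the crock's mouth, its groove parallel to the hinge axis of the bail within 8 degrees, while the bail is still swung open (more than 0.6 rad from upright) (horizontal distance between lid and crock below 0.006 m and z of lid in the frame of crock below 0.1025 m and angle between lid's own z axis and vertical below 0.05 rad and angle between the y axis of lid and the y axis of crock, either way round below 0.15 rad and value of joint bail above 0.6 rad), for 0.2 s.
2. the bail is swung up and its crossbar rests in the groove of the seated lid (horizontal distance between lid and crock below 0.006 m and z of lid in the frame of crock below 0.1025 m and angle between lid's own z axis and vertical below 0.05 rad and angle between the y axis of lid and the y axis of crock, either way round below 0.15 rad and value of joint bail below 0.05 rad and distance between bail_bar and lid_groove below 0.005 m), for 0.2 s.
At the end, for the whole second after the job is handed in: Lid fully home in the crock (flange on the rim within 2.5 mm, centred within 6 mm, level within 3 degrees, groove within 8 degrees of parallel to the bail hinge), bail upright within 0.05 rad with its crossbar in the groove (its middle within 5 mm of its place), all at rest (all of step 2 and linear speed of lid below 0.02 m/s and velocity of joint bail below 0.1 rad/s); the robot touches nothing.
It fails at once if the clean lid is dropped or laid down on the table (its origin lower than 30 mm) (height (world z) of lid below 0.03 m).
It fails at once if the lid is banged or pressed on the crock with more than 150 N (contact force between lid and crock above 150 N).
It fails at once if one of the other things (cups, saucer, sugar bowl, teaspoon, pepper mill, milk bottle) is moved by more than 25 mm (distance of any of saucer, cup, cup_down, sugar_bowl, teaspoon, pepper_mill, milk_bottle from where it was at the start of the episode above 0.025 m).
It also fails if it takes over 66 s, if anything falls off the work surface, if the arm or the gripper's body presses on something with over 40 N, if the wrist force passes 120 N, or if a joint passes its speed limit or range.

## Working session

There is one attempt and no reset: what is moved stays moved. The work goes in short steps, Python scripts to look and compute and a tool call to move; the robot and the scene stay as the last step left them, time stands still between calls to the robot, and variables do not carry over. Pictures are saved under pics/ and viewed, at most 10 in all, crops included, and the job is handed in when it is done.

Besides the shell and the picture viewer there is one more tool, called after "Request:" as name(argument=value, ...) on one line, values as JSON. move_arm: Moves the arm, as the interface text tells. Its arguments: {"type":"object","properties":{"commands":{"type":"string"},"grip_force":{"type":"number"}},"required":["commands"]}

```bash
mkdir -p pics; ls
python3 - <<'E'
from station import telemetry, snapshot
import cv2, numpy as np, pickle
s=telemetry.sense(); print(s['t'],s['tcp_pos'],s['tool_rot'],s['finger_gap'])
d={}
for n in ("side","top"):
    d[n]=snapshot(n); cv2.imwrite(f"pics/{n}0.png",d[n]['image'][:,:,::-1]); c=d[n]; print(n,c['fx'],c['fy'],c['cx'],c['cy'],np.round(c['pose'],4).tolist())
pickle.dump(d,open('c0.pkl','wb'))
E
```

```text
pics
0.0 [ 0.14482049 -0.60724669  0.23033465] [ 9.93170304e-01  1.16668639e-01  6.63238656e-05 -1.08214125e-03] 0.9960149949825982
side 369.2338339438499 369.2338339438499 261.190522352 187.7034872926767 [[-0.944, -0.1892, 0.2703, 0.3614], [-0.3299, 0.5311, -0.7805, 0.7519], [0.0041, -0.8259, -0.5638, 0.6549], [0.0, 0.0, 0.0, 1.0]]
top 455.3197725946664 455.3197725946664 260.7904064110055 197.9637190927531 [[0.0238, -0.9986, 0.0477, 0.5462], [-0.9992, -0.0222, 0.0346, -0.0225], [-0.0335, -0.0485, -0.9983, 1.0332], [0.0, 0.0, 0.0, 1.0]]
```

View pics/side0.png

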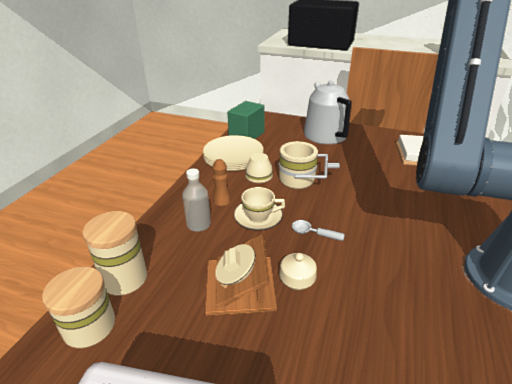

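View pics/top0.png

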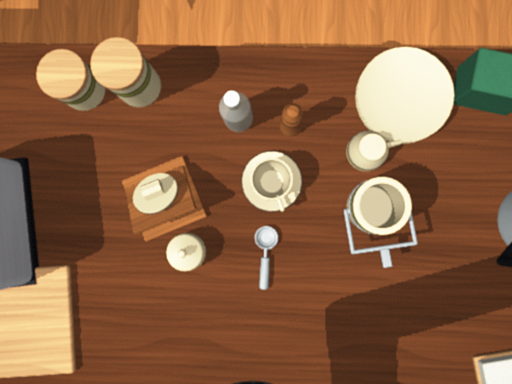

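The side view shows the lid on the stand (≈236,265), the sugar bowl (298,270) beside it, and the crock with its bail (298,165). In the top view the lid is at (155,193), the stand at (163,197), the crock mouth at (380,206), the crossbar from (350,252) to (415,243) and the tab at (386,258).

```bash
cat > h.py <<'E'
import numpy as np, cv2, pickle
from scipy.spatial.transform import Rotation as R
def ray(c,uv):
    P=c['pose']; d=np.array([(uv[0]-c['cx'])/c['fx'],(uv[1]-c['cy'])/c['fy'],1.]); return P[:3,3],P[:3,:3]@d
def onz(c,uv,z):
    o,d=ray(c,uv); return o+d*(z-o[2])/d[2]
def tri(c1,p1,c2,p2):
    A=[];b=[]
    for c,p in((c1,p1),(c2,p2)):
        o,d=ray(c,p); d=d/np.linalg.norm(d); M=np.eye(3)-np.outer(d,d); A.append(M); b.append(M@o)
    x,_,_,_=np.linalg.lstsq(np.vstack(A),np.hstack(b),rcond=None)
    return x, np.linalg.norm(np.vstack(A)@x-np.hstack(b))
def proj(c,X):
    p=np.linalg.inv(c['pose'])@np.r_[X,1]; return np.array([c['fx']*p[0]/p[2]+c['cx'],c['fy']*p[1]/p[2]+c['cy']])
E
python3 - <<'E'
from h import *
d=pickle.load(open('c0.pkl','rb'))
t=d['top']['image'][:,:,::-1]; s=d['side']['image'][:,:,::-1]
def cr(im,x,y,w,h,W,H): return cv2.resize(im[y:y+h,x:x+w],(W,H),interpolation=cv2.INTER_CUBIC)
a=cr(t,115,150,100,75,400,300); b=cr(t,335,170,100,75,400,300)
b=cr(t,335,170,100,100,400,400)[100:]  # rows 195-270
e=cr(s,195,225,100,100,400,400)[:300]; f=cr(s,260,130,100,75,400,300)
cv2.imwrite('pics/crop.png',np.vstack([np.hstack([a,b]),np.hstack([e,f])]))
E
```

```text
(no output)
```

View pics/crop.png

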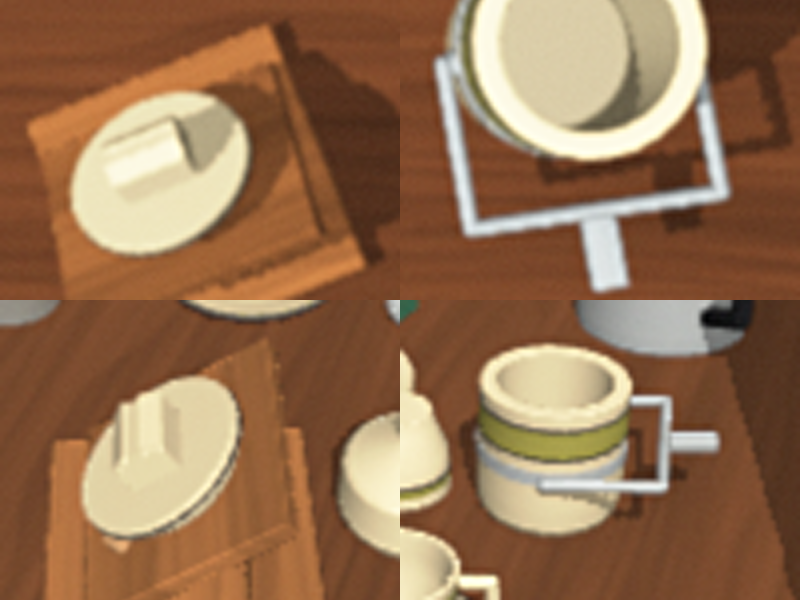

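The crops show the lid's boss running up-right in the top view. The board is high on the robot side, so the lid's axis leans towards world +x. The bail lies about level towards the robot. Next I measure these.

Run:
```python
from h import *
d=pickle.load(open('c0.pkl','rb')); T,S=d['top'],d['side']
def blob(c,seed,box,lo,hi):
    hsv=cv2.cvtColor(c['image'],cv2.COLOR_RGB2HSV); m=cv2.inRange(hsv,lo,hi); k=np.zeros_like(m); x,y,w,h=box; k[y:y+h,x:x+w]=m[y:y+h,x:x+w]
    n,l,st,_=cv2.connectedComponentsWithStats(k); return (l==l[seed[1],seed[0]]).astype(np.uint8)
for c,seed in((T,(150,203)),(S,(228,275)),(T,(380,232)),(T,(378,210))):
    print(cv2.cvtColor(c['image'],cv2.COLOR_RGB2HSV)[seed[1],seed[0]])
def ell(m):
    cs,_=cv2.findContours(m,cv2.RETR_EXTERNAL,cv2.CHAIN_APPROX_NONE); h=cv2.convexHull(max(cs,key=cv2.contourArea)); 
    f=np.zeros_like(m); cv2.fillPoly(f,[h],1); c2,_=cv2.findContours(f,cv2.RETR_EXTERNAL,cv2.CHAIN_APPROX_NONE); return cv2.fitEllipse(c2[0])
eT=ell(blob(T,(150,203),(120,160,70,65),(20,25,110),(40,130,255)))
eS=ell(blob(S,(228,275),(205,235,62,60),(20,25,110),(40,130,255)))
print('lid',eT,eS); x,r=tri(T,eT[0],S,eS[0]); print('flange top c',x,r)
# boss edges (top view crest ends, by eye in crop)
# crock rim: bright ring, hole contour
hsv=cv2.cvtColor(T['image'],cv2.COLOR_RGB2HSV)
m=cv2.inRange(T['image'][165:240,340:420],(225,215,170),(255,255,255))
cs,hi=cv2.findContours(m,cv2.RETR_CCOMP,cv2.CHAIN_APPROX_NONE)
for c,h in zip(cs,hi[0]):
    if len(c)>60:
        e=cv2.fitEllipse(c); p=np.array(e[0])+[340,165]; print('ring',h[3],e[1],p,onz(T,p,.112))
for n,a,b in(('barL',(352.5,253),(326.3,177.5)),('barR',(416.75,243),(327,155)),('tabend',(388,267.5),(339.3,165.5))):
    print(n,*tri(T,a,S,b))
a,b=onz(T,(352.5,253),.0565),onz(T,(416.75,243),.0565); print(a,b,np.linalg.norm(a-b),'yaw',np.degrees(np.arctan2(-(a-b)[0],(a-b)[1])))
```

```text
[ 24  51 239]
[ 22  67 227]
[ 28  19 254]
[ 22  59 219]
lid ((154.87026977539062, 193.0408172607422), (35.425270080566406, 47.03128433227539), 55.88627243041992) ((235.10379028320312, 264.3898620605469), (30.457853317260742, 45.46737289428711), 43.11895751953125)
flange top c [0.59786425 0.23752763 0.06998725] 0.0002642767427371613
ring -1 (56.18729019165039, 56.97396469116211) [381.80081177 205.37598801] [ 0.58069901 -0.23398409  0.112     ]
ring 7 (45.0789909362793, 46.349578857421875) [382.23132706 205.30187225] [ 0.58086736 -0.23483921  0.112     ]
barL [ 0.48086605 -0.18528288  0.06164411] 0.00035378819944204486
barR [ 0.50500569 -0.318911    0.06301562] 0.00019271138541923367
tabend [ 0.45399601 -0.25822778  0.06752935] 0.0017130510231580004
[ 0.48027263 -0.18619553  0.0565    ] [ 0.50486377 -0.32087184  0.0565    ] 0.1369030039643434 yaw 10.347891001658473
```

```bash
cat >> h.py <<'E'
def Rtool(yaw,tilt):  # yaw of tool x (deg); tool z = -(axis leaning by tilt toward yaw dir)
    return R.from_euler('z',yaw,degrees=True)*R.from_euler('y',tilt,degrees=True)*R.from_euler('x',180,degrees=True)
def go(p,Rt):
    from station import telemetry
    s=telemetry.sense(); R0=R.from_quat(s['tool_rot']); 
    print('t',round(s['t'],2),'shift mm',np.round(R0.inv().apply(np.array(p)-s['tcp_pos'])*1e3,1),'turn',np.round((R0.inv()*Rt).as_rotvec(degrees=True),2),'gap',round(s['finger_gap'],3),'F',np.round(s['force'],1))
def axes(yaw,tilt):
    a=Rtool(yaw,tilt); return -a.apply([0,0,1])
E
cat > lid.py <<'E'
from h import *
LY=23.9; LC=np.array([.598,.2375,.070]); n=axes(LY,32); LO=LC-.02*n   # lid origin
def lidpt(z): return LO+n*z
CY=10.5; CC=np.array([.581,-.2345,0])
E
python3 - <<'E'
from lid import *
print(n,LO)
go([.52,-.2,.33],Rtool(LY,0)); go(lidpt(.19),Rtool(LY,32))
E
```

```text
[0.48448078 0.21469233 0.8480481 ] [0.58831038 0.23320615 0.05303904]
t 0.1 shift mm [ 459.4 -309.5  -98.8] turn [ -0.11  -0.03 -10.51] gap 1.004 F [-0.1 -0.2  1.2]
t 0.1 shift mm [ 725.2 -733.3   17.9] turn [ -3.04 -31.94 -10.2 ] gap 1.004 F [-0.1 -0.2  1.2]
```

Request:
move_arm(commands="50 -34 -20 0 0 -2 1; 100 -68 -40 0 0 -4 1; 150 -103 -60 0 0 -6 1; 200 -137 -80 0 0 -8 1; 250 -171 -98 0 0 -10.5 1")

```text
t: 0.72
tcp_pos: [0.3456, -0.3862, 0.328]
tool_rot: [0.978, 0.208, 0.0, -0.0]
force: [1.5, 0.1, 0.3]
finger_gap: 0.999
gripper_force: 0.0
```

Run:
```python
from lid import *
go(lidpt(.19)+[0,0,.06],Rtool(LY,32))
```

```text
t 0.72 shift mm [ 574.  -467.4   54.1] turn [ -0.   -32.01   0.05] gap 0.999 F [1.5 0.1 0.3]
```

Request:
move_arm(commands="48 -39 0 0 0 0 1; 96 -78 0 0 0 0 1; 144 -117 0 0 0 0 1; 192 -156 0 0 0 0 1; 240 -195 0 0 0 0 1")

```text
t: 1.35
tcp_pos: [0.4855, -0.1104, 0.3274]
tool_rot: [0.978, 0.207, -0.0, -0.0]
force: [0.8, -0.8, 1.0]
finger_gap: 0.999
gripper_force: 0.0
```

Request:
move_arm(commands="48 -39 0 0 -6 0 1; 96 -78 0 0 -12 0 1; 144 -117 0 0 -18 0 1; 192 -156 10 0 -25 0 1; 240 -195 20 0 -32 0 1")

```text
t: 1.98
tcp_pos: [0.6261, 0.1648, 0.3076]
tool_rot: [0.94, 0.199, -0.271, 0.058]
force: [1.5, 0.1, 1.0]
finger_gap: 1.003
gripper_force: 0.0
```

Run:
```python
from lid import *
go(lidpt(.15),Rtool(LY,32))
```

```text
t 1.98 shift mm [129.2 -78.   69.1] turn [ 0.06  0.16 -0.02] gap 1.003 F [1.5 0.1 1. ]
```

Request:
move_arm(commands="43 -26 12 0 0 0 1; 86 -52 30 0 0 0 1; 129 -78 50 0 0 0 1; 129 -78 69 0 0 0 1; 129 -78 69 0 0 0 1")

```text
t: 2.6
tcp_pos: [0.6586, 0.2637, 0.1776]
tool_rot: [0.939, 0.199, -0.273, 0.057]
force: [0.6, 0.0, 0.9]
finger_gap: 1.002
gripper_force: 0.0
```

Run:
```python
from lid import *
from station import snapshot
go(lidpt(.15),Rtool(LY,32))
c=snapshot('wrist'); pickle.dump(c,open('w1.pkl','wb')); cv2.imwrite('pics/w1.png',c['image'][:,:,::-1]); print(proj(c,LC),np.round(c['pose'],3).tolist())
```

```text
t 2.6 shift mm [ 1.  -0.6 -3.8] turn [-0.03  0.39  0.06] gap 1.002 F [0.6 0.  0.9]
[255.20195772 186.74141936] [[0.406, -0.584, -0.703, 0.789], [-0.914, -0.259, -0.312, 0.321], [-0.0, 0.769, -0.639, 0.255], [0.0, 0.0, 0.0, 1.0]]
```

View pics/w1.png

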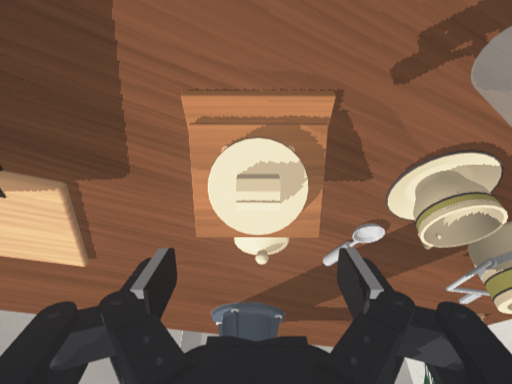

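The wrist view shows the flange centred at about (258,186), where I predicted (255,187). The boss is nearly horizontal at (258,188), so the yaw looks right. I'll refine this numerically.

Run:
```python
from lid import *
c=pickle.load(open('w1.pkl','rb')); im=c['image']
hsv=cv2.cvtColor(im,cv2.COLOR_RGB2HSV); m=cv2.inRange(hsv,(18,15,100),(45,120,255)); k=np.zeros_like(m); k[125:233,195:320]=m[125:233,195:320]
k=cv2.morphologyEx(k,cv2.MORPH_OPEN,np.ones((3,3)))
cs,_=cv2.findContours(k,0,cv2.CHAIN_APPROX_NONE); e=cv2.fitEllipse(cv2.convexHull(max(cs,key=cv2.contourArea))); print(e)
# ray onto flange-top plane
o,d=ray(c,e[0]); t=((LC-o)@n)/(d@n); print('flange c',o+d*t)
g=cv2.cvtColor(im,cv2.COLOR_RGB2GRAY)
L=cv2.createLineSegmentDetector().detect(g[165:215,225:295])[0][:,0]
for l in L:
    if np.hypot(l[2]-l[0],l[3]-l[1])>18: print(np.round(l+[225,165,225,165],1),round(float(np.degrees(np.arctan2(l[3]-l[1],l[2]-l[0]))),1))
```

```text
((257.498291015625, 185.88037109375), (96.56734466552734, 100.1502914428711), 88.0540771484375)
flange c [0.59962312 0.2357126  0.06952523]
[238.1 172.7 276.9 173.6] 1.3
[236.9 199.  279.4 199.6] 0.7
[280.6 202.5 236.9 202.3] -179.7
[279.4 178.1 238.1 178.1] -179.9
[279.6 199.4 279.8 180.6] -89.3
[278.1 190.7 236.9 190.8] 179.9
```

```bash
sed -i 's/LC=np.array(.*); n=/LC=np.array([.5996,.2357,.0698]); n=/' lid.py
python3 - <<'E'
from lid import *
go(lidpt(.022),Rtool(LY,32))
E
```

```text
t 2.65 shift mm [  2.3   1.1 126.5] turn [-0.01  0.14  0.01] gap 1.002 F [0.6 0.1 0. ]
```

Request:
move_arm(commands="1 1 35 0 0 0 1; 2 1 70 0 0 0 1; 2 1 100 0 0 0 1; 2 1 115 0 0 0 1; 2 1 120 0 0 0 1")

```text
t: 3.28
tcp_pos: [0.6048, 0.2374, 0.0788]
tool_rot: [0.941, 0.199, -0.269, 0.057]
force: [0.8, -0.3, -0.2]
finger_gap: 1.001
gripper_force: 0.0
```

Run:
```python
from lid import *
go(lidpt(.022),Rtool(LY,32))
```

```text
t 3.27 shift mm [ 0.1 -0.5  8.5] turn [-0.01 -0.09 -0.04] gap 1.001 F [ 0.8 -0.3 -0.2]
```

Request:
move_arm(commands="0 0 5 0 0 0 1; 0 0 9 0 0 0 1; 0 0 9 0 0 0 0.2; 0 0 9 0 0 0 -0.5; 0 0 9 0 0 0 -1", grip_force=70)

```text
t: 3.9
tcp_pos: [0.6016, 0.2372, 0.0724]
tool_rot: [0.941, 0.199, -0.267, 0.056]
force: [0.2, 1.6, -0.2]
finger_gap: 0.453
gripper_force: 74.6
```

Request:
move_arm(commands="0 0 0 0 0 0 -1; 0 0 0 0 0 0 -1; 0 0 0 0 0 0 -1; 0 0 0 0 0 0 -1; 0 0 0 0 0 0 -1")

```text
t: 4.53
tcp_pos: [0.6016, 0.2372, 0.0723]
tool_rot: [0.941, 0.199, -0.267, 0.056]
force: [2.3, 4.1, 5.1]
finger_gap: 0.454
gripper_force: 76.2
```

Request:
move_arm(commands="0 0 -5 0 0 0 -1; 0 0 -15 0 0 0 -1; 0 0 -35 0 0 0 -1; 0 0 -65 0 0 0 -1; 0 0 -100 0 0 0 -1")

```text
t: 5.15
tcp_pos: [0.6483, 0.2572, 0.1551]
tool_rot: [0.94, 0.199, -0.271, 0.057]
force: [0.4, 0.1, -1.6]
finger_gap: 0.45
gripper_force: 74.5
```

Run:
```python
from lid import *
from station import snapshot
go(CC+[0,0,.29],Rtool(CY,0))
c=snapshot('side'); pickle.dump(c,open('s1.pkl','wb')); cv2.imwrite('pics/s1.png',cv2.resize(c['image'][60:320,130:400,::-1],None,fx=2,fy=2))
```

```text
t 5.15 shift mm [-292.5  422.3   24.2] turn [ 3.74 31.97 13.04] gap 0.45 F [ 0.4  0.1 -1.6]
```

View pics/s1.png

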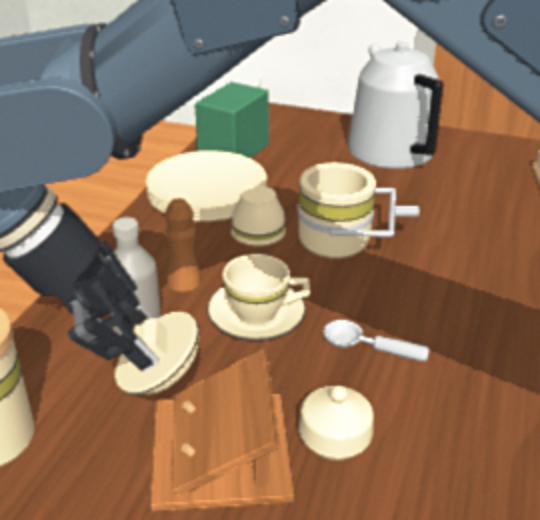

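Request:
move_arm(commands="-20 0 -30 0 6 0 -1; -40 0 -63 0 12 0 -1; -60 0 -95 0 18 0 -1; -79 0 -127 0 25 0 -1; -85 0 -135 0 32 0 -1")

```text
t: 5.82
tcp_pos: [0.6487, 0.257, 0.3181]
tool_rot: [0.978, 0.207, 0.004, -0.0]
force: [0.5, -0.9, -3.9]
finger_gap: 0.451
gripper_force: 74.3
```

Run:
```python
from lid import *
go(CC+[0,0,.29],Rtool(CY,0))
```

```text
t 5.83 shift mm [-261.2  422.    26.4] turn [ 0.02 -0.51 13.39] gap 0.451 F [ 0.5 -0.9 -3.9]
```

Request:
move_arm(commands="-26 42 0 0 0 1 -1; -56 90 0 0 0 3 -1; -86 138 0 0 0 5 -1; -116 186 0 0 0 7 -1; -144 232 0 0 0 9 -1")

```text
t: 6.45
tcp_pos: [0.6085, -0.0152, 0.3139]
tool_rot: [0.992, 0.129, -0.001, -0.0]
force: [0.8, 0.5, -3.0]
finger_gap: 0.448
gripper_force: 74.3
```

Request:
move_arm(commands="-28 45 5 0 0 1 -1; -58 95 10 0 0 2 -1; -84 135 15 0 0 3 -1; -94 153 20 0 0 4 -1; -94 153 20 0 0 4 -1")

```text
t: 7.08
tcp_pos: [0.5576, -0.186, 0.2937]
tool_rot: [0.996, 0.094, -0.001, -0.001]
force: [-0.3, 0.5, -2.8]
finger_gap: 0.454
gripper_force: 74.3
```

Run:
```python
from lid import *
from station import snapshot
go(CC+[0,0,.22],Rtool(CY,0))
for k in ('top','wrist','side'):
    c=snapshot(k); pickle.dump(c,open(k+'2.pkl','wb'))
    if k!='top': cv2.imwrite(f'pics/{k}2.png',c['image'][:,:,::-1])
a=cv2.imread('pics/wrist2.png');b=cv2.imread('pics/side2.png')[60:252,220:400]
cv2.imwrite('pics/v2.png',np.hstack([cv2.resize(a,(440,384)),cv2.resize(b,(360,384))]))
```

```text
t 7.08 shift mm [14.1 52.1 73.6] turn [-0.12  0.1   0.25] gap 0.454 F [-0.3  0.5 -2.8]
```

View pics/v2.png

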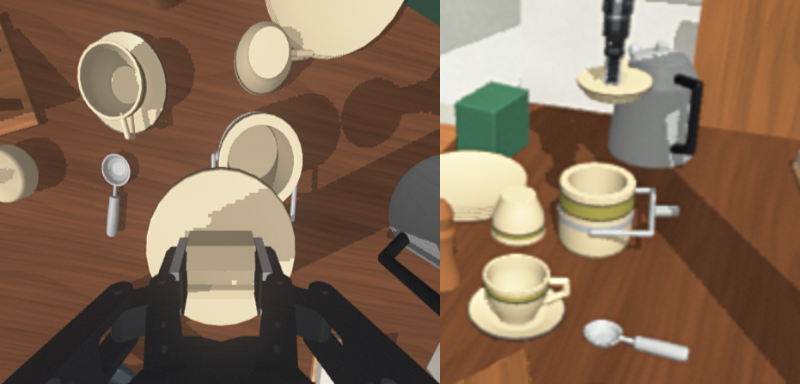

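The wrist view shows the lid level between the fingers, with its flange spanning about (171–343, 168–325) at full resolution. I'll measure its offset from the tool, and the crock again from here.

```bash
cat > fit.py <<'E'
from lid import *
from scipy.optimize import least_squares
def circ(P):
    f=lambda p:np.hypot(P[:,0]-p[0],P[:,1]-p[1])-p[2]
    r=least_squares(f,[*P.mean(0)[:2],.05],loss='soft_l1',f_scale=.001); return r.x,np.sqrt(np.mean(f(r.x)**2))
E
python3 - <<'E'
from fit import *
from station import telemetry
s=telemetry.sense(); tcp=s['tcp_pos']; R0=R.from_quat(s['tool_rot'])
c=pickle.load(open('wrist2.pkl','rb')); hsv=cv2.cvtColor(c['image'],cv2.COLOR_RGB2HSV)
m=cv2.inRange(hsv,(18,12,90),(45,130,255))
# leftmost / rightmost cream per row around the flange
L=[];
for y in range(205,262):
    xs=np.flatnonzero(m[y,150:215]); 
    if len(xs): L.append((150+xs[0]-.5,y))
for y in range(215,262):
    xs=np.flatnonzero(m[y,300:360])
    if len(xs): L.append((300+xs[-1]+.5,y))
for x in range(212,250):
    ys=np.flatnonzero(m[300:345,x]); 
    if len(ys): L.append((x,300+ys[-1]+.5))
for dz in(-.003,0,.003):
    P=np.array([onz(c,p,tcp[2]-.001+dz) for p in L]); x,r=circ(P); print(dz,x,r,'tool',R0.inv().apply(np.r_[x[:2],tcp[2]]-tcp)*1e3)
E
```

```text
-0.003 [ 0.55372899 -0.18653777  0.05064604] 0.00027611231413985656 tool [-5.49807292e+00  1.61340844e+00 -1.97469108e-03]
0 [ 0.55541489 -0.18622029  0.04960023] 0.00027040921085632827 tool [-3.78256603e+00  1.62282572e+00 -1.91440252e-03]
0.003 [ 0.55710079 -0.1859028   0.04855442] 0.0002647061966782899 tool [-2.06705834e+00  1.63223896e+00 -1.85410955e-03]
```

Run:
```python
from fit import *
c=pickle.load(open('wrist2.pkl','rb')); im=c['image']; print(np.round(c['pose'][:3,3],3))
m=cv2.inRange(im,(215,205,150),(255,255,255))
L=[]
for x in range(262,345):
    ys=np.flatnonzero(m[95:165,x]); 
    if len(ys): L.append((x,95+ys[0]-.5))
for y in range(135,185):
    xs=np.flatnonzero(m[y,320:365]); 
    if len(xs): L.append((320+xs[-1]+.5,y))
P=np.array([onz(c,p,.112) for p in L]); print(len(P),circ(P))
T=pickle.load(open('top2.pkl','rb'))
m=cv2.inRange(T['image'][165:240,340:420],(225,215,170),(255,255,255))
cs,hi=cv2.findContours(m,cv2.RETR_CCOMP,cv2.CHAIN_APPROX_NONE)
for q,h in zip(cs,hi[0]):
    if len(q)>60: e=cv2.fitEllipse(q); print('ring',h[3],e[1],onz(T,np.array(e[0])+[340,165],.112))
# flange in top view?
cv2.imwrite('pics/t2.png',cv2.resize(T['image'][130:290,270:450,::-1],None,fx=3,fy=3,interpolation=cv2.INTER_CUBIC))
```

```text
[ 0.635 -0.171  0.436]
133 (array([ 0.58113404, -0.23646079,  0.05682597]), np.float64(0.0003258183172100683))
ring -1 (18.732282638549805, 45.57708740234375) [ 0.5998326 -0.2020828  0.112    ]
```

View pics/t2.png

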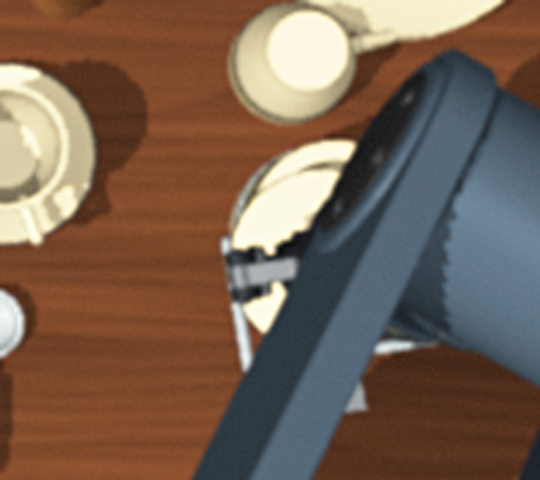

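The top view shows the arm covering the lid, so it adds little. The wrist view agrees with the first crock position within 2 mm. I'll go to just above the mouth.

Run:
```python
from lid import *
go([.585,-.2331,.150],Rtool(CY,0))
```

```text
t 7.22 shift mm [ 16.3  53.4 144.6] turn [-0.06 -0.    0.48] gap 0.454 F [ 0.4 -0.7 -3. ]
```

Request:
move_arm(commands="6 20 30 0 0 0.5 -1; 12 42 65 0 0 0.5 -1; 16 53 100 0 0 0.5 -1; 16 53 130 0 0 0.5 -1; 16 53 143 0 0 0.5 -1")

```text
t: 7.85
tcp_pos: [0.584, -0.2323, 0.1498]
tool_rot: [0.996, 0.092, -0.001, -0.001]
force: [0.2, 0.2, -2.9]
finger_gap: 0.455
gripper_force: 74.3
```

Run:
```python
from fit import *
from station import snapshot,telemetry
go([.585,-.2331,.150],Rtool(CY,0))
s=telemetry.sense(); tcp=s['tcp_pos']; R0=R.from_quat(s['tool_rot'])
for k in('side','wrist'):
    c=snapshot(k); pickle.dump(c,open(k+'3.pkl','wb'))
    cv2.imwrite(f'pics/{k}3.png',c['image'][:,:,::-1])
a=cv2.imread('pics/wrist3.png');b=cv2.imread('pics/side3.png')[90:218,240:360]
cv2.imwrite('pics/v3.png',np.hstack([cv2.resize(a,(440,384)),cv2.resize(b,(360,384),interpolation=cv2.INTER_CUBIC)]))
```

```text
t 7.85 shift mm [ 0.8  1.  -0.2] turn [-0.16  0.14  0.02] gap 0.455 F [ 0.2  0.2 -2.9]
```

View pics/v3.png

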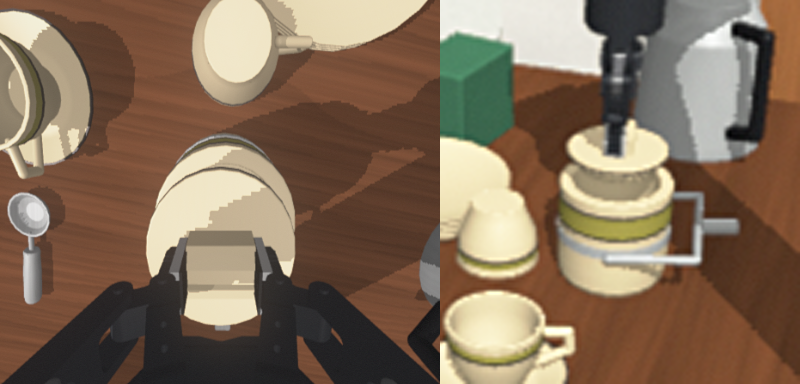

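The wrist and side views show the lid's flange centred over the rim (side crop: flange 567–669, rim 560–674). I'll lower it slowly.

Request:
move_arm(commands="0.5 0.5 5 0 0 0 -1; 0.5 0.5 10 0 0 0 -1; 0.5 0.5 14 0 0 0 -1; 0.5 0.5 17 0 0 0 -1; 0.5 0.5 19 0 0 0 -1")

```text
t: 8.57
tcp_pos: [0.5848, -0.2349, 0.1325]
tool_rot: [0.996, 0.091, 0.0, -0.0]
force: [-0.4, -0.1, -1.7]
finger_gap: 0.45
gripper_force: 74.3
```

Request:
move_arm(commands="0 0 2 0 0 0 -1; 0 0 4 0 0 0 -1; 0 0 6 0 0 0 -1; 0 0 8 0 0 0 -1; 0 0 9 0 0 0 -1")

```text
t: 9.2
tcp_pos: [0.5848, -0.2348, 0.1235]
tool_rot: [0.996, 0.091, -0.0, -0.0]
force: [0.6, 1.0, -2.5]
finger_gap: 0.454
gripper_force: 74.3
```

Run:
```python
from lid import *
go([.585,-.2331,.122],Rtool(CY,0))
```

```text
t 9.2 shift mm [ 0.5 -1.6  1.5] turn [-0.01  0.01 -0.1 ] gap 0.454 F [ 0.6  1.  -2.5]
```

Still no contact, so I'll go a little further.

Request:
move_arm(commands="0 0 1 0 0 0 -1; 0 0 1.5 0 0 0 -1; 0 0 2 0 0 0 -1; 0 0 2.5 0 0 0 -1; 0 0 3 0 0 0 -1")

```text
t: 9.82
tcp_pos: [0.5849, -0.2349, 0.1207]
tool_rot: [0.996, 0.091, 0.0, 0.0]
force: [0.1, -0.2, -2.9]
finger_gap: 0.455
gripper_force: 74.3
```

Request:
move_arm(commands="0 0 0.7 0 0 0 -1; 0 0 1.4 0 0 0 -1; 0 0 2 0 0 0 -1; 0 0 2.6 0 0 0 -1; 0 0 3 0 0 0 -1")

```text
t: 10.45
tcp_pos: [0.5848, -0.2349, 0.1189]
tool_rot: [0.996, 0.091, 0.0, 0.0]
force: [-3.6, 1.8, 7.9]
finger_gap: 0.452
gripper_force: 75.6
```

Request:
move_arm(commands="0 0 -0.5 0 0 0 -0.5; 0 0 -1 0 0 0 0.3; 0 0 -1 0 0 0 0.6; 0 0 -1 0 0 0 0.6; 0 0 -10 0 0 0 0.6")

```text
t: 11.08
tcp_pos: [0.5844, -0.2346, 0.1271]
tool_rot: [0.996, 0.091, -0.001, -0.001]
force: [-0.5, 0.2, -0.7]
finger_gap: 0.802
gripper_force: 0.0
```

Request:
move_arm(commands="0 0 -30 0 0 0 0.6; 0 0 -60 0 0 0 0.6; -50 0 -80 0 0 0 0.6; -100 0 -80 0 0 0 0.6; -130 0 -80 0 0 0 0.6")

```text
t: 11.7
tcp_pos: [0.4552, -0.2584, 0.2087]
tool_rot: [0.996, 0.09, 0.0, 0.0]
force: [0.6, -0.1, 0.6]
finger_gap: 0.801
gripper_force: 0.0
```

Run:
```python
from fit import *
from station import snapshot,telemetry
for k in('side','wrist'):
    c=snapshot(k); pickle.dump(c,open(k+'4.pkl','wb'))
    cv2.imwrite(f'pics/{k}4.png',c['image'][:,:,::-1])
a=cv2.imread('pics/wrist4.png');b=cv2.imread('pics/side4.png')[90:218,240:360]
cv2.imwrite('pics/v4.png',np.hstack([cv2.resize(a,(440,384)),cv2.resize(b,(360,384),interpolation=cv2.INTER_CUBIC)]))
go([.5,-.2,.2],Rtool(CY,0))
```

```text
t 11.8 shift mm [ 55.3 -49.1   8.3] turn [-0.05  0.08 -0.24] gap 0.8 F [ 1.  -0.3 -0.1]
```

View pics/v4.png

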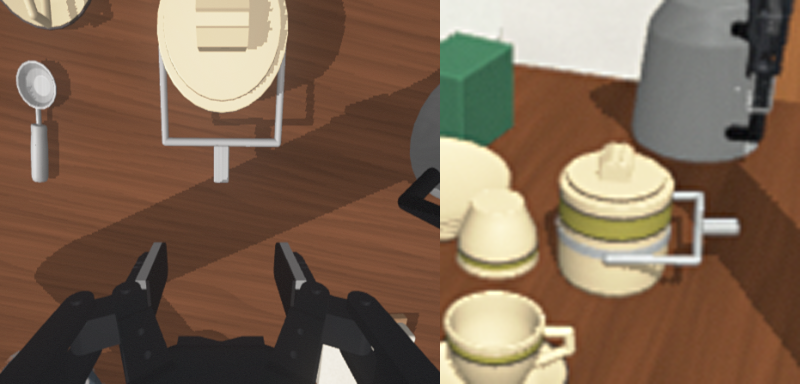

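The lid is seated level on the rim and its groove is parallel to the crossbar. The bar lies at wrist row ≈142 and the tab at (256, 147–183) in full-resolution pixels. Next I measure the tab.

Run:
```python
from fit import *
W=pickle.load(open('wrist4.pkl','rb')); S=pickle.load(open('side4.pkl','rb'))
k=512/440
# side crop->full: 240+(x-440)/3, 90+y/3
sd=lambda x,y:(240+(x-440)/3,90+y/3)
f=lambda x,y:(x*k,y)
for nme,a,b in(('barL',f(163,142),sd(697,262)),('barR',f(280,142),sd(697,197)),('tabend',f(221,182),sd(738,227))):
    print(nme,*tri(W,a,S,b))
for z in(.06,.065): print(z,onz(W,f(221,142),z),onz(W,f(221,182),z))
ex=np.array([np.cos(np.radians(CY)),np.sin(np.radians(CY)),0]); C=np.array([.5815,-.2355,0])
for th in (1.5,1.57): print(th, C+[0,0,.0565]-ex*.088*np.sin(th)+[0,0,.088*np.cos(th)], C+[0,0,.0565]-ex*.129*np.sin(th)+[0,0,.129*np.cos(th)])
```

```text
barL [ 0.48247407 -0.18402979  0.06265646] 0.0005644870615420781
barR [ 0.50791963 -0.32121563  0.05882676] 0.0018858950750824661
tabend [ 0.45452763 -0.25898486  0.06647561] 0.0008376921902681823
0.06 [ 0.4940673  -0.25180939  0.06      ] [ 0.45220086 -0.25946082  0.06      ]
0.065 [ 0.49468187 -0.25168939  0.065     ] [ 0.45353778 -0.2592088   0.065     ]
1.5 [ 0.49519032 -0.25149655  0.06272487] [ 0.45497785 -0.25894949  0.0656251 ]
1.57 [ 0.4949736  -0.25153672  0.05657008] [ 0.45466016 -0.25900838  0.05660273]
```

```bash
sed -i 's/^CY=.*/CY=10.5; CC=np.array([.5815,-.2355,0])/' lid.py
cat >> lid.py <<'E'
ex=np.array([np.cos(np.radians(CY)),np.sin(np.radians(CY)),0])
def tab(th,r=.118): return CC+[0,0,.0565-.019]+r*(-ex*np.sin(th)+np.array([0,0,np.cos(th)]))
E
python3 - <<'E'
from lid import *
print(tab(1.5)); go(tab(1.5),Rtool(CY,0))
E
```

```text
[ 0.46576656 -0.25694992  0.04584699]
t 11.8 shift mm [ 11.7   1.  162.5] turn [-0.05  0.08 -0.24] gap 0.8 F [ 1.  -0.3 -0.1]
```

Request:
move_arm(commands="12 1 40 0 0 0 0.6; 12 1 90 0 0 0 0.2; 12 1 130 0 0 0 0.2; 12 1 155 0 0 0 0.2; 12 1 162 0 0 0 0.2", grip_force=40)

```text
t: 12.42
tcp_pos: [0.4695, -0.2568, 0.0442]
tool_rot: [0.996, 0.091, -0.001, -0.001]
force: [0.8, 0.7, 0.8]
finger_gap: 0.6
gripper_force: 0.0
```

Run:
```python
from lid import *
from station import snapshot
go(tab(1.5),Rtool(CY,0))
c=snapshot('wrist'); s=snapshot('side')
cv2.imwrite('pics/v5.png',np.hstack([cv2.resize(c['image'][:,:,::-1],(440,384)),cv2.resize(s['image'][90:218,240:360,::-1],(360,384),interpolation=cv2.INTER_CUBIC)]))
```

```text
t 12.43 shift mm [-3.7 -0.5 -1.6] turn [-0.08  0.05 -0.09] gap 0.6 F [0.8 0.7 0.8]
```

View pics/v5.png

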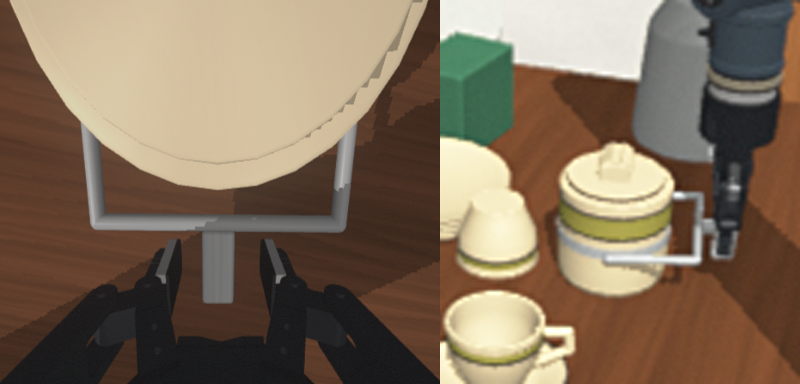

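The fingers straddle the tab at (256, 235–300). I'll make a small correction and close.

Request:
move_arm(commands="-4 0 -1.5 0 0 0 0.2; -4 0 -1.5 0 0 0 -0.5; -4 0 -1.5 0 0 0 -1; -4 0 -1.5 0 0 0 -1; -4 0 -1.5 0 0 0 -1")

```text
t: 13.15
tcp_pos: [0.4649, -0.2567, 0.0473]
tool_rot: [0.996, 0.09, -0.0, -0.001]
force: [0.3, 4.5, 1.1]
finger_gap: 0.203
gripper_force: 39.7
```

Run:
```python
from lid import *
from station import telemetry
s=telemetry.sense(); v=s['tcp_pos']-CC-[0,0,.0375]; print('r',np.hypot(v@ex,v[2]),'th',np.arctan2(-v@ex,v[2]),'lat',v@[-ex[1],ex[0],0], s['finger_gap'],s['force'])
r=.118
p0=tab(1.5)
for th in(1.35,1.2,1.05,.9,.75,.6,.45,.3,.2,.1):
    d=tab(th,.118)-p0; print(th,np.round([d@ex*1e3,-d[2]*1e3],1))
```

```text
r 0.11896945554224314 th 1.4882190541348372 lat 0.00038268163373966 0.2034316895767907 [0.25399147 4.49280317 1.06778295]
1.35 [  2.6 -17.5]
1.2 [  7.7 -34.4]
1.05 [ 15.3 -50.4]
0.9 [ 25.3 -65. ]
0.75 [ 37.3 -78. ]
0.6 [ 51.1 -89. ]
0.45 [ 66.4 -97.9]
0.3 [  82.8 -104.4]
0.2 [  94.3 -107.3]
0.1 [ 105.9 -109.1]
```

Request:
move_arm(commands="0.7 0 -8 0 0 0 -1; 2.5 0 -16 0 0 0 -1; 5 0 -25 0 0 0 -1; 7.7 0 -33 0 0 0 -1; 11 0 -41.5 0 0 0 -1")

```text
t: 13.78
tcp_pos: [0.4751, -0.2549, 0.0888]
tool_rot: [0.996, 0.091, -0.001, -0.001]
force: [0.4, 5.5, -4.7]
finger_gap: 0.198
gripper_force: 39.1
```

```bash
cat > b.py <<'E'
from lid import *
from station import telemetry
s=telemetry.sense(); v=s['tcp_pos']-CC-[0,0,.0375]; print('r',np.hypot(v@ex,v[2]),'th',np.arctan2(-v@ex,v[2]),'lat',v@[-ex[1],ex[0],0], s['finger_gap'],np.round(s['force'],1))
for r in (.119,.122,.124):
  for th in(.95,.8,.65,.5,.4,.3,.2,.1,.03,0):
    d=tab(th,r)-s['tcp_pos']; print(r,th,np.round([d@ex*1e3,-d[2]*1e3],1))
E
python3 b.py
```

```text
r 0.11968868188028386 th 1.128152415659212 lat 0.0003090710097137923 0.19760330336271328 [ 0.4  5.5 -4.7]
0.119 0.95 [ 11.4 -18. ]
0.119 0.8 [ 22.8 -31.6]
0.119 0.65 [ 36.1 -43.5]
0.119 0.5 [ 51.1 -53.2]
0.119 0.4 [ 61.8 -58.3]
0.119 0.3 [ 73.  -62.4]
0.119 0.2 [ 84.5 -65.4]
0.119 0.1 [ 96.3 -67.1]
0.119 0.03 [104.6 -67.7]
0.119 0 [108.2 -67.7]
0.122 0.95 [  8.9 -19.7]
0.122 0.8 [ 20.6 -33.7]
0.122 0.65 [ 34.3 -45.9]
0.122 0.5 [ 49.7 -55.8]
0.122 0.4 [ 60.6 -61.1]
0.122 0.3 [ 72.1 -65.3]
0.122 0.2 [ 83.9 -68.3]
0.122 0.1 [ 96.  -70.1]
0.122 0.03 [104.5 -70.7]
0.122 0 [108.2 -70.7]
0.124 0.95 [  7.3 -20.9]
0.124 0.8 [ 19.2 -35.1]
0.124 0.65 [ 33.1 -47.4]
0.124 0.5 [ 48.7 -57.6]
0.124 0.4 [ 59.9 -62.9]
0.124 0.3 [ 71.5 -67.2]
0.124 0.2 [ 83.5 -70.3]
0.124 0.1 [ 95.8 -72.1]
0.124 0.03 [104.4 -72.7]
0.124 0 [108.2 -72.7]
```

Request:
move_arm(commands="5 0 -9.5 0 0 0 -1; 11.4 0 -18 0 0 0 -1; 17 0 -25 0 0 0 -1; 22.8 0 -31.6 0 0 0 -1; 29 0 -38 0 0 0 -1")

```text
t: 14.4
tcp_pos: [0.5034, -0.2499, 0.1268]
tool_rot: [0.996, 0.091, -0.001, -0.001]
force: [-2.6, 4.6, -5.9]
finger_gap: 0.197
gripper_force: 39.8
```

Request:
move_arm(commands="7 0 -5.5 0 0 0 -1; 14 0 -11 0 0 0 -1; 22 0 -16 0 0 0 -1; 28 0 -19.5 0 0 0 -1; 33 0 -22 0 0 0 -1")

```text
t: 15.02
tcp_pos: [0.5361, -0.2441, 0.1486]
tool_rot: [0.996, 0.091, -0.001, -0.001]
force: [-3.6, 3.6, -6.2]
finger_gap: 0.2
gripper_force: 39.5
```

```bash
python3 b.py | grep -v '\.[9865] \['
```

```text
r 0.12028021955803495 th 0.39408606522905804 lat -0.00020910107793956935 0.20023270392045422 [-3.6  3.6 -6.2]
0.119 0.95 [-50.6  41.8]
0.119 0.65 [-25.8  16.3]
0.119 0.4 [-0.2  1.5]
0.119 0.3 [11.  -2.6]
0.119 0.2 [22.5 -5.6]
0.119 0.1 [34.3 -7.3]
0.119 0.03 [42.6 -7.9]
0.119 0 [46.2 -7.9]
0.122 0.95 [-53.1  40.1]
0.122 0.65 [-27.6  13.9]
0.122 0.4 [-1.3 -1.3]
0.122 0.3 [10.1 -5.5]
0.122 0.2 [21.9 -8.5]
0.122 0.1 [ 34.  -10.3]
0.122 0.03 [ 42.5 -10.9]
0.122 0 [ 46.2 -10.9]
0.124 0.95 [-54.7  38.9]
0.124 0.65 [-28.9  12.3]
0.124 0.4 [-2.1 -3.2]
0.124 0.3 [ 9.5 -7.4]
0.124 0.2 [ 21.5 -10.5]
0.124 0.1 [ 33.8 -12.3]
0.124 0.03 [ 42.5 -12.9]
0.124 0 [ 46.2 -12.9]
```

Request:
move_arm(commands="6 0 -6 0 0 0 -1; 13 0 -9 0 0 0 -1; 21.5 0 -11 0 0 0 -1; 28 0 -12.5 0 0 0 -1; 34 0 -13 0 0 0 -1")

```text
t: 15.65
tcp_pos: [0.5701, -0.2381, 0.1613]
tool_rot: [0.996, 0.091, -0.001, -0.0]
force: [-4.9, 3.4, -8.6]
finger_gap: 0.199
gripper_force: 39.2
```

```bash
python3 b.py | grep -v '\.[98654]5* \['
```

```text
r 0.1243444281260524 th 0.09380664264091156 lat -0.0005040582439445776 0.19871594958964023 [-4.9  3.4 -8.6]
0.119 0.3 [-23.5  10.1]
0.119 0.2 [-12.    7.2]
0.119 0.1 [-0.2  5.4]
0.119 0.03 [8.1 4.9]
0.119 0 [11.6  4.8]
0.122 0.3 [-24.4   7.2]
0.122 0.2 [-12.6   4.2]
0.122 0.1 [-0.5  2.4]
0.122 0.03 [8.  1.9]
0.122 0 [11.6  1.8]
0.124 0.3 [-25.    5.3]
0.124 0.2 [-13.    2.3]
0.124 0.1 [-0.7  0.4]
0.124 0.03 [ 7.9 -0.1]
0.124 0 [11.6 -0.2]
```

Request:
move_arm(commands="4 0 -1 0 0 0 -1; 8 0 -1 0 0 0 -1; 12 0 -1 0 0 0 -1; 12 0 1 0 0 0 -1; 12 0 3 0 0 0 -1")

```text
t: 16.27
tcp_pos: [0.5826, -0.2361, 0.1611]
tool_rot: [0.996, 0.091, 0.0, -0.0]
force: [-6.7, 7.1, 11.3]
finger_gap: 0.201
gripper_force: 41.5
```

```bash
python3 b.py | head -1
python3 - <<'E'
from lid import *
from station import snapshot
c=snapshot('wrist'); s=snapshot('side')
cv2.imwrite('pics/v6.png',np.hstack([cv2.resize(c['image'][:,:,::-1],(440,384)),cv2.resize(s['image'][90:218,240:360,::-1],(360,384),interpolation=cv2.INTER_CUBIC)]))
E
```

```text
r 0.12363025922469724 th -0.0080653109557076 lat -0.0008147222369821941 0.20128766748331817 [-6.7  7.1 11.3]
```

View pics/v6.png

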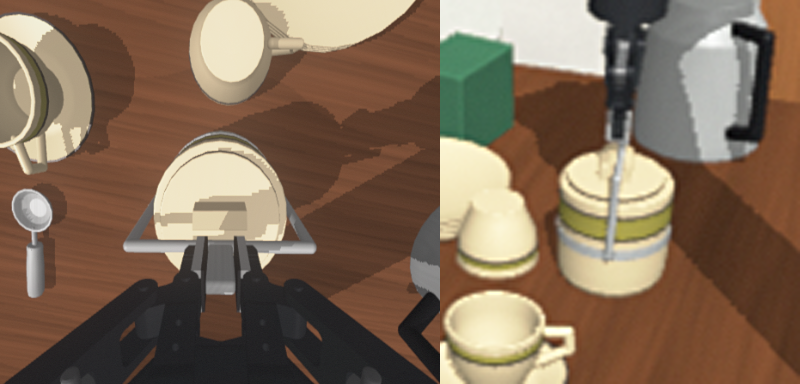

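Run:
```python
from lid import *
from station import snapshot
import pickle
S=snapshot('side'); W=snapshot('wrist'); pickle.dump((S,W),open('v6.pkl','wb'))
ey=np.array([-ex[1],ex[0],0])
cr=lambda p:np.round([440+(p[0]-240)*3,(p[1]-90)*3],1)
for th in(-.05,0,.05,.1,.15):
    b=CC+[0,0,.0565]+.0905*(-ex*np.sin(th)+np.array([0,0,np.cos(th)]))
    p=proj(W,b+ey*.066); q=proj(W,b-ey*.066)
    print(th,'side hinge',cr(proj(S,CC+[0,0,.0565]+ey*.062)),'end',cr(proj(S,b+ey*.062)),'wrist',np.round([p[0]*440/512,p[1],q[0]*440/512,q[1]],1))
for x in(-.0155,-.0055,.0055,.0155):
  b=CC+[0,0,.1445 if abs(x)<.01 else .138]+ex*x; p=proj(W,b+ey*.02); q=proj(W,b-ey*.02); print(x,np.round([p[0]*440/512,p[1],q[0]*440/512,q[1]],1))
```

```text
-0.05 side hinge [608.7 256.1] end [609.4 176.4] wrist [125.9 234.  310.2 233.5]
0 side hinge [608.7 256.1] end [614.1 176.7] wrist [126.6 240.7 309.6 240.2]
0.05 side hinge [608.7 256.1] end [618.8 177.1] wrist [127.4 247.1 308.8 246.7]
0.1 side hinge [608.7 256.1] end [623.5 177.8] wrist [128.3 253.3 308.  252.8]
0.15 side hinge [608.7 256.1] end [628.1 178.7] wrist [129.3 259.1 307.  258.7]
-0.0155 [192.5 255.3 244.  255.2]
-0.0055 [191.1 246.6 245.2 246.4]
0.0055 [190.5 230.7 245.7 230.6]
0.0155 [191.  211.9 245.2 211.8]
```

The wrist view puts the bar at row ≈246, which is θ≈0.04, so it is sitting on the near crest (246). I need to lift it slightly, move about 6 mm further on and lower it.

Request:
move_arm(commands="0 0 -3 0 0 0 -1; 0 0 -5 0 0 0 -1; 3 0 -5 0 0 0 -1; 6 0 -4 0 0 0 -1; 6 0 -2 0 0 0 -1")

```text
t: 17.1
tcp_pos: [0.5874, -0.2351, 0.1603]
tool_rot: [0.996, 0.091, -0.001, -0.0]
force: [-3.4, 3.5, -6.8]
finger_gap: 0.199
gripper_force: 39.5
```

```bash
cat > bar.py <<'E'
from lid import *
from station import snapshot
W=snapshot('wrist'); ey=np.array([-ex[1],ex[0],0]); g=W['image'].astype(int)
# grey (unsaturated) bar rows at its free ends, off the lid
for u0 in(157,346):
    col=g[215:275,u0-2:u0+3].mean(1); sat=col.max(1)-col.min(1); k=np.flatnonzero((sat<22)&(col.mean(1)>90)); print(u0,'bar row',k.mean()+215 if len(k) else None,len(k))
for th in(-.05,0,.05): print(th,np.round(proj(W,CC+[0,0,.0565]+.0905*(-ex*np.sin(th)+np.array([0,0,np.cos(th)]))+ey*.055),1))
E
python3 b.py|head -1; python3 bar.py
```

```text
r 0.12289370715109672 th -0.047939567547877586 lat -0.000673385551068169 0.19879069292714188 [-3.4  3.5 -6.8]
157 bar row 241.5 24
346 bar row 237.66666666666666 30
-0.05 [164.9 241.7]
0 [165.6 248.4]
0.05 [166.4 254.7]
```

Request:
move_arm(commands="0 0 0.5 0 0 0 -1; 0 0 1 0 0 0 -1; 0 0 1.5 0 0 0 -1; 0 0 2 0 0 0 -1; 0 0 2 0 0 0 -1")

```text
t: 17.77
tcp_pos: [0.5875, -0.2352, 0.1595]
tool_rot: [0.996, 0.091, -0.001, -0.0]
force: [-5.8, 4.8, -2.0]
finger_gap: 0.2
gripper_force: 40.1
```

```bash
python3 b.py|head -1
```

```text
r 0.1221888352109353 th -0.04873294141156151 lat -0.0007539968362723294 0.20006965818338446 [-5.8  4.8 -2. ]
```

Request:
move_arm(commands="0 0 0 0 0 0 -0.6; 0 0 0 0 0 0 -0.2; 0 0 0 0 0 0 0; 0 0 -15 0 0 0 0; 0 0 -50 0 0 0 0")

```text
t: 18.4
tcp_pos: [0.588, -0.2355, 0.2091]
tool_rot: [0.996, 0.09, -0.0, -0.0]
force: [0.5, -0.5, 1.1]
finger_gap: 0.498
gripper_force: 0.0
```

Run:
```python
from lid import *
from station import snapshot
c=snapshot('wrist'); s=snapshot('side'); ey=np.array([-ex[1],ex[0],0])
cv2.imwrite('pics/v7.png',np.hstack([cv2.resize(c['image'][:,:,::-1],(440,384)),cv2.resize(s['image'][90:218,240:360,::-1],(360,384),interpolation=cv2.INTER_CUBIC)]))
for th in(-.05,0,.05):
    b=CC+[0,0,.0565]+.0895*(-ex*np.sin(th)+np.array([0,0,np.cos(th)])); p=proj(c,b+ey*.062); q=proj(c,b-ey*.062); e=proj(s,b+ey*.062)
    print(th,np.round([p[0]*440/512,p[1],q[0]*440/512,q[1]],1),np.round([440+(e[0]-240)*3,(e[1]-90)*3],1))
```

```text
-0.05 [150.5 213.1 285.7 212.8] [609.4 177.3]
0 [150.9 218.4 285.3 218.1] [614.1 177.6]
0.05 [151.3 223.6 284.9 223.2] [618.7 178. ]
```

View pics/v7.png

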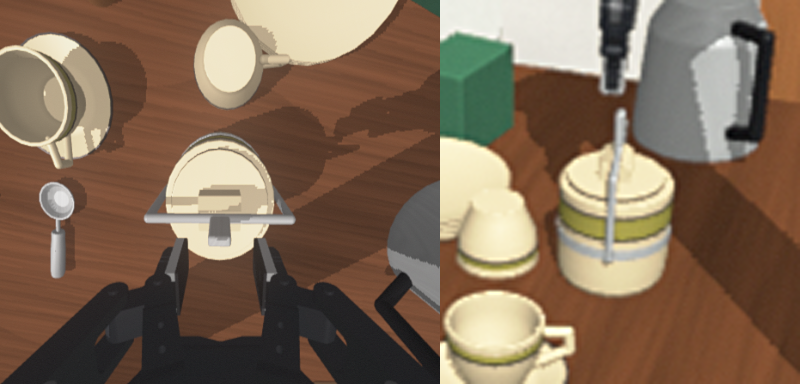

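The bar sits at wrist row ≈218, and 218.3 is the prediction for θ=0; the side view agrees. That picture was my twelfth, two over the ten-picture limit, so I'm viewing no more. One last check uses numbers only.

Run:
```python
from lid import *
from station import snapshot,telemetry
W=snapshot('wrist'); S=snapshot('side'); ey=np.array([-ex[1],ex[0],0]); g=W['image'].astype(int)
for u0 in(183,327):
    col=g[200:240,u0-2:u0+3].mean(1); sat=col.max(1)-col.min(1); k=np.flatnonzero(sat<30); print(u0,'rows',k+200)
# bar ends along its row -> length gives height
row=g[215:222].mean(0); sat=row.max(1)-row.min(1); k=np.flatnonzero(sat[150:360]<30)+150; print('ends',k[:3],k[-3:])
for th,r in((0,.0895),(.04,.0895),(-.04,.0895),(0,.093)):
    b=CC+[0,0,.0565]+r*(-ex*np.sin(th)+np.array([0,0,np.cos(th)])); print(th,r,np.round(proj(W,b+ey*.066),1),np.round(proj(W,b-ey*.066),1))
print(telemetry.sense()['force'])
```

```text
183 rows [200 201 202 203 204 205 206 207 208 209 210 215 216 217 218 219 220 221
 222 223 224]
327 rows [206 207 208 209 210 211 212 213 214 215 216 217 218 219 220 221 222 223
 224 225]
ends [166 167 168] [334 335 336]
0 0.0895 [168.7 220.6] [330.8 219.7]
0.04 0.0895 [169.1 224.6] [330.4 223.7]
-0.04 0.0895 [168.3 216.5] [331.1 215.6]
0 0.093 [167.4 222.3] [331.9 221.4]
[-0.10858389  0.39189356 -0.75290712]
```

Request:
move_arm(commands="0 0 -20 0 0 0 0; 0 0 -40 0 0 0 0; 0 0 -60 0 0 0 0; 0 0 -60 0 0 0 0; 0 0 -60 0 0 0 0")

```text
t: 19.23
tcp_pos: [0.5874, -0.235, 0.2673]
tool_rot: [0.996, 0.091, -0.001, -0.001]
force: [1.1, -0.3, -0.9]
finger_gap: 0.504
gripper_force: 0.0
```

```bash
python3 -c "
from station import ticket
print(ticket.sign_off())"
```

```text
the job is handed in; nothing more can be done
None
```

The job is handed in and the verdict was not shown: by my measurements the lid is seated level with the bail's crossbar upright in its groove, and the arm is clear, at about 19 s; I viewed 12 pictures, two over the limit of 10.

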